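# Sort the mixed-up idler rollers of a banknote transport

## Robot

A 6-joint arm with a two-finger parallel gripper is mounted at the origin on a cart in front of the work surface, level with it; the furniture and walls round the work are solid. World frame = base frame: x ahead of the robot, y to its left, z up, the work surface at z = 0. Lengths are in mm, angles in rad, forces in N, time in s.
With the tool pointing down it reaches from about 300 to 775 mm from the base axis. Payload 14.6 kg.
Tool frame: the origin (TCP) lies on the mounting face of the last link; the fingertips stand 199 mm ahead of it and the grasp point (between the pads) lies 180 mm ahead of it; z points along the fingers, y is the line along which they close (so a half turn about z gives the same grasp; the last joint's range is limited). The gripper opens to 94 mm and grips with 3 to 60 N. Pads are 16 mm wide; open, the fingers measure 119 mm over their backs; the gripper's body (75 mm by 177 mm) begins 78 mm behind the grasp point.
Start: joints at [-1.277, 0.3, 1.521, -0, 1.321, -0.067], TCP at [194.156, -514.582, 404.646] pointing down, gripper open.
Joint ranges: [-3.03, 3.03], [-0.79, 2.21], [0.23, 2.52], [-1.04, 4.18], [0, 3.07], [-2.55, 2.55]. Speed limits (rad/s): [2.22, 2.22, 2.57, 3.14, 3.14, 3.14].

## Interface

Orientations are given as [roll, pitch, yaw] about the fixed x, y, z axes, in that order (R = Rz(yaw) Ry(pitch) Rx(roll)).
In Python, from cell import manip gives the robot as it stands. The module is installed in compiled form; this text tells all that it offers.
- The arm moves only by the shell command python3 -m creep 'ROWS' [FORCE]. ROWS is a JSON object of lists of equal length, an entry for each row: "slide": the shift along the world's x, y, z in cm, a list of three; "turn": the turn about the world's z in rad; "claw": the opening, from 0 (shut) to 1 (fully open). A call has 1 to 8 rows; each row shifts and turns the commanded pose from where the row before left it; what a row does not reach is not made up. A row lasts 1/8 s, in which the tool goes at most 62.5 mm and 10.7 degrees, less where a joint would pass 70% of its speed; a pose out of reach is approached as far as the arm can. A call with a gripper value outside its range is refused whole. The fingers move at their own pace and stop on an object; FORCE is the grip in N (left out, the last holds). Time passes only in rows, so rows that do not move let the fingers close. It gives the time, the measured TCP pose, the force, the opening and the grip force at its end, in the units of the state.
- manip.read_state(): the state, without advancing time (a new reading comes with each control period).
- manip.camera(name): name is "scene" or "top"; returns (picture, depth): 480x640x3 uint8, red, green, blue; 480x640 float32, mm along the optical axis (not along the pixel's ray), 0 where there is no reading.
- manip.calibration(name): a dict with "intrinsics" (3x3 intrinsics, pixels), "pose" (4x4, takes a point from camera to world coordinates). Camera axes: x right, y up, looking along -z (the intrinsics and any distortion apply to the point x, -y, -z); pixel columns grow to the right and rows downward; lengths in mm; the calibration is good to about 2 mm. A picture is of the moment at which its call begins. calibration takes no time and is no camera call.
- manip.sign_off(): hands the job in; it is judged then, once.
Trained networks look in the newest picture that a camera, given by its name, has taken for a name from the list of things; names that differ only in an ending like _2 or _b are one class to them, and where a whole thing is asked for, a point or a joint stands for the part that bears it (a point fixed in the world has none). Each returns a list of dicts, best first, with "score" (0 to 1); they miss things now and then, are a little off and sometimes report something else, mostly with a low value. They report only what shows in the picture. A call takes as long as a camera call.
- manip.cut_out(query, camera): "mask" (480x640 bool, what is visible of it) and "position" ([column, row] in pixels, amid what is visible of it).
The state is a dict: "clock": time; "joints": joint angles; "qd": joint speeds; "effort": joint torques, N m; "eef_pos": TCP position; "eef_rot": TCP orientation; "wrist_force": force on the tool from outside, world axes, zero at the start; "moment": the same for the moment, N m; "finger_gap": finger opening in mm; "finger_force": force on a finger pad.
Only numpy, scipy, OpenCV 4.12 (cv2) and the standard library are available. Lean on these libraries where they do the work, as an engineer would, in place of code of your own. Each camera call takes 0.05 s, during which the arm holds its last target. There are 200 camera calls.

## Task

The three idler rollers of this banknote transport were put back into the wrong modules, so they ride up on the guide plates. Move each roller to the module whose guide-plate windows match its tyres, so that its tyres dip through the windows and its shaft lies fully home in both bearing notches; every module is taken, so use the empty roller rest as a stopover. Do not disturb the banknote reader and the flux bottle behind.

Things in the scene. Friction and masses are not known exactly. Their poses are not given: they have to be found in the camera images.
- wide_roller: Loose idler roller, about 120 g: steel shaft 156 mm long, 10 mm diameter, with ONE wide black rubber sleeve in the middle, 46 mm long, 36 mm diameter. Grip from above across the sleeve, at the middle. Origin: middle of the shaft, on its axis; x along the shaft (symmetric; may be rolled about x by any angle). Starts in a wrong module.
- pair_roller: Loose idler roller, about 100 g: steel shaft 156 mm long, 10 mm diameter, with TWO black tyres 36 mm in diameter, 12 mm wide, centred at x = -46 and 46 mm. Grip from above across the bare shaft, at the middle. Origin: middle of the shaft, on its axis; x along the shaft (symmetric; may be rolled about x by any angle). Starts in a wrong module.
- triple_roller: Loose idler roller, about 110 g: steel shaft 156 mm long, 10 mm diameter, with THREE black tyres 36 mm in diameter: 12 mm wide at x = -46 and 46 mm, 10 mm wide at x = 0. Grip from above across the middle tyre. Origin: middle of the shaft, on its axis; x along the shaft (symmetric; may be rolled about x by any angle). Starts in a wrong module.
- wide_module: Fixed module, 162 x 84 mm, 56 high: aluminium guide plate (top at z = 21 mm, 128 x 78 mm) between two grey cheeks notched like roller_rest. ONE dark window in the plate, x = -31 to 31 mm (40 mm along y), for the one-sleeve roller. Home: roller over the origin, axis at z = 32 mm; a wrong one rides on the plate, z = 39. Origin: centre of underside, on the bench; x from cheek to cheek, z up.
- pair_module: Module with TWO windows in its guide plate, x = -60 to -32 and 32 to 60 mm, closed in the middle, for the two-tyre roller. Fixed; otherwise as wide_module (same plate, cheeks, heights). A roller that is home has its middle over the origin, axis at z = 32 mm; a wrong one rides on the plate at about z = 39. Origin: centre of underside, on the bench; x from cheek to cheek, z up.
- triple_module: Module with THREE windows in its guide plate, x = -60 to -32, -13 to 13 and 32 to 60 mm, for the three-tyre roller. Fixed; otherwise as wide_module (same plate, cheeks, heights). A roller that is home has its middle over the origin, axis at z = 32 mm; a wrong one rides on the plate at about z = 39. Origin: centre of underside, on the bench; x from cheek to cheek, z up.
- roller_rest: Empty fixed roller rest, bare bent steel, 136 x 72 mm, no guide plate. Cheeks 4 mm thick at x = -66 and 66 mm, 56 mm high, each with a shaft notch open at the top: a funnel 32 mm wide at z = 56 mm narrowing to 12 mm at z = 42, then straight to its bottom at z = 27. Any roller lies in it with its axis at z = 32 mm. Origin: centre of underside, on the bench; x from cheek to cheek, z up.
- bill_reader: Bystander: black banknote reader, 131 x 69 x 61 mm, lying loose on the bench behind the work. Origin: centre of its underside.
- flux_dispenser: Bystander: white bottle with a red spout, 38 mm in diameter, 98 mm high, standing loose on the bench behind the work. Origin: centre of its underside.

How it is judged:
By the outcome, as a careful person would: the job done as asked, in the order asked, and still so for the second after the job is handed in, with the robot touching nothing.
It also fails if it takes over 118 s, if anything falls off the work surface, if the arm or the gripper's body presses on something with over 40 N, if the wrist force passes 120 N, or if a joint passes its speed limit or range.

## Working session

There is one attempt and no reset: what is moved stays moved. The work goes in short steps, Python scripts to look and compute and a shell command to move; the robot and the scene stay as the last step left them, time stands still between calls to the robot, and variables do not carry over. Pictures are saved under pics/ and viewed, at most 14 in all, crops included, and the job is handed in when it is done.

```bash
mkdir -p pics; cat > h.py <<'E'
import numpy as np, cv2
from cell import manip
def world(cam, depth, uv):
    c=manip.calibration(cam); K=np.array(c["intrinsics"]); T=np.array(c["pose"])
    uv=np.atleast_2d(uv).astype(int); d=depth[uv[:,1],uv[:,0]]
    x=(uv[:,0]-K[0,2])/K[0,0]*d; y=(uv[:,1]-K[1,2])/K[1,1]*d
    P=np.c_[x,-y,-d,np.ones(len(d))]@T.T
    return P[d>0,:3]
def snap(cam,name):
    p,d=manip.camera(cam); cv2.imwrite(f"pics/{name}.png",p[:,:,::-1]); return p,d
E
python3 - <<'E'
from h import *
for cam in("top","scene"):
    p,d=snap(cam,cam+"0"); print(cam,manip.calibration(cam))
    np.save(cam+"0.npy",d)
    for n in("wide_roller","pair_roller","triple_roller","wide_module","pair_module","triple_module","roller_rest","bill_reader","flux_dispenser"):
        for r in manip.cut_out(n,cam)[:2]:
            v,u=np.nonzero(r["mask"]); P=world(cam,d,np.c_[u,v])
            print(n,round(r["score"],2),np.round(r["position"]),np.round(np.median(P,0)),np.round(np.percentile(P,98,0)),len(u))
print(manip.read_state())
E
```

```text
top {'intrinsics': array([[483.94950439,   0.        , 327.7880856 ],
       [  0.        , 483.94950439, 238.68431965],
       [  0.        ,   0.        ,   1.        ]]), 'pose': array([[-1.97464097e-02,  9.89257655e-01, -1.44842571e-01,
         4.46194983e+02],
       [-9.99803304e-01, -1.92696261e-02,  4.69406532e-03,
        -1.86585132e+02],
       [ 1.85257787e-03,  1.44906772e-01,  9.89443579e-01,
         1.04668744e+03],
       [ 0.00000000e+00,  0.00000000e+00,  0.00000000e+00,
         1.00000000e+00]])}
wide_roller 0.79 [223. 312.] [448.  25.  48.] [519.  42.  59.] 673
pair_roller 0.98 [442. 286.] [ 488. -425.   44.] [ 560. -408.   58.] 570
triple_roller 0.93 [298. 280.] [ 506. -130.   47.] [ 577. -112.   58.] 583
wide_module 0.73 [434. 287.] [ 489. -419.   20.] [ 560. -387.   49.] 2105
pair_module 0.9 [304. 287.] [ 506. -134.   21.] [577. -88.  52.] 2061
triple_module 0.63 [232. 314.] [445.  19.  20.] [520.  64.  52.] 2099
roller_rest 0.65 [374. 268.] [ 536. -294.    3.] [ 600. -257.   49.] 2214
bill_reader 0.89 [272. 193.] [691. -73.  47.] [759. -35.  64.] 1926
flux_
[... 1299 characters left out ...]
683. -368.   83.] 914
{'clock': 1.0, 'joints': array([-1.27657048e+00,  2.99903876e-01,  1.52096482e+00, -1.23041681e-06,
        1.32069147e+00, -6.66055542e-02]), 'qd': array([ 0.00115422, -0.00154932, -0.00118197,  0.00042684, -0.00156585,
       -0.00109735]), 'effort': array([-3.07947016e-05, -5.31661534e+01, -3.52916443e+01,  7.08793849e-02,
        2.11622223e-02, -6.31874840e-06]), 'eef_pos': array([ 194.17326128, -514.58487098,  404.65835044]), 'eef_rot': array([3.14156032e+00, 3.35182004e-06, 3.60831708e-01]), 'wrist_force': array([ 0.03059885, -0.77775067,  0.09027249]), 'moment': array([ 0.03926398,  0.03189284, -0.01190312]), 'finger_force': 0.0, 'finger_gap': 93.85864981973398}
```

View pics/top0.png

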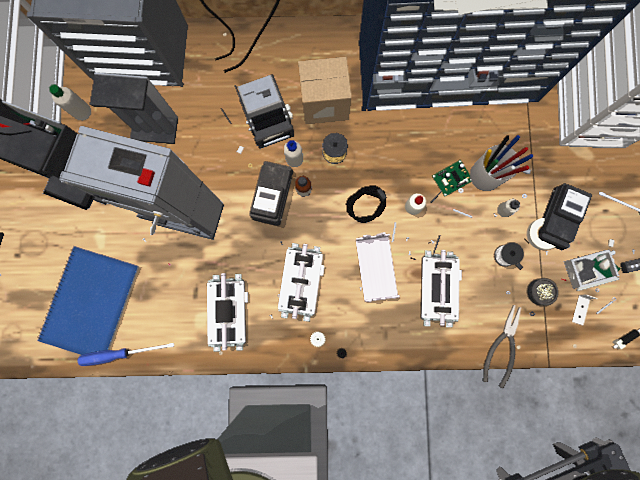

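View pics/scene0.png

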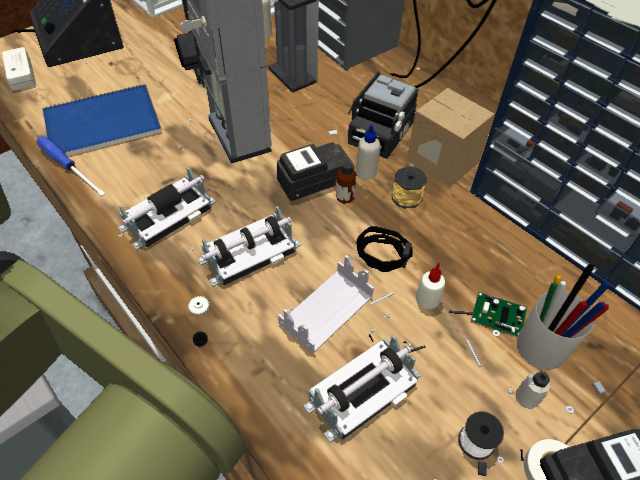

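The top view shows the three modules at (227,312), (302,283) and (440,287), and the empty rest at (377,268). The left, triple-window module holds the wide roller. The middle, pair module holds the triple roller, and the right, wide module holds the pair roller. This agrees with the networks. Next I'll measure precisely.

```bash
cat > fit.py <<'E'
from h import *
def rect(P):
    (c,s,a)=cv2.minAreaRect(P[:,:2].astype(np.float32))
    if s[0]<s[1]: s=s[::-1]; a+=90
    return np.round(c,1),np.round(s,1),round((a+90)%180-90,1)
def allpts(cam,d):
    v,u=np.nonzero(d>0); return world(cam,d,np.c_[u,v])
def near(P,x,y,hx,hy,z0,z1):
    return P[(abs(P[:,0]-x)<hx)&(abs(P[:,1]-y)<hy)&(P[:,2]>z0)&(P[:,2]<z1)]
E
python3 - <<'E'
from fit import *
for cam in("top","scene"):
    A=allpts(cam,np.load(cam+"0.npy"))
    for n,x,y in(("triple_m",447,20),("pair_m",505,-133),("wide_m",489,-424),("rest",536,-295)):
        B=near(A,x,y,95,58,12,70)
        print(cam,n,"all",rect(B))
        Q=near(A,x,y,95,58,17,24); print("  plate",rect(Q),len(Q), "mean",Q[:,:2].mean(0).round(1) if len(Q) else'')
        Q=near(A,x,y,95,58,45,70)
        # cheeks/top
        print("  high",rect(Q),len(Q))
        Q=near(A,x,y,95,22,37,70); 
        if len(Q)>9:
            l=cv2.fitLine(Q[:,:2].astype(np.float32),cv2.DIST_HUBER,0,.01,.01).ravel(); print("  line",np.degrees(np.arctan2(l[1],l[0])).round(1),l[2:].round(1),rect(Q)[:2])
    Q=near(A,536,-295,95,60,1.5,8);print("restbase",rect(Q))
E
python3 - <<'E'
import cv2
p=cv2.imread('pics/top0.png')[230:365,195:475]
cv2.imwrite('pics/crop0.png',cv2.resize(p,(784,378),interpolation=cv2.INTER_CUBIC))
E
```

```text
top triple_m all (array([448.4,  23.9]), array([154.6,  84.2]), -0.0)
  plate (array([444.7,  24.2]), array([131. ,  82.5]), 0.4) 1241 mean [444.5  25.4]
  high (array([449.4,  26.3]), array([151.9,  45.1]), 1.9) 466
  line 1.3 [448.  25.] (array([448.4,  22. ]), array([154.6,  39.9]))
top pair_m all (array([ 506.4, -132.9]), array([155. ,  83.6]), -9.1)
  plate (array([ 507.5, -132.5]), array([137.3,  82.8]), -9.7) 1412 mean [ 507.6 -130.8]
  high (array([ 507.3, -130. ]), array([143.8,  45.5]), -8.8) 403
  line -8.0 [ 506.4 -130.9] (array([ 506.6, -131.7]), array([154.2,  37.2]))
top wide_m all (array([ 488.3, -429.1]), array([153.2,  83.2]), -3.8)
  plate (array([ 486.9, -428.2]), array([137.3,  81.7]), -3.8) 1281 mean [ 487.4 -425.2]
  high (array([ 491.3, -426. ]), array([146.1,  44.9]), -4.2) 311
  line -3.2 [ 487.1 -425. ] (array([ 488.5, -424.4]), array([152.7,  40.7]))
top rest all (array([ 548.6, -292.2]), array([168.6,  71.1]), 6.1)
  plate (array([ 531.1, -293.1]), array([134.6,  64. ]), 5.0) 20 mean [ 550.5 -281.4]
  high (array([ 533.8, -294. ]), array([135.8,  44.8]), 
[... 705 characters left out ...]
 , -133.5]), array([155.7,  37.1]))
scene wide_m all (array([ 487.3, -432.7]), array([156.6,  85.3]), -3.8)
  plate (array([ 486.5, -432.2]), array([136.5,  84.4]), -3.3) 2841 mean [ 486.8 -433.7]
  high (array([ 487.2, -429.9]), array([154.7,  45.7]), -4.0) 784
  line -3.0 [ 482.5 -430. ] (array([ 487.3, -424.1]), array([156.3,  43.5]))
scene rest all (array([ 548.9, -295.9]), array([170.1,  72.6]), 6.5)
  plate (array([ 548. , -296.4]), array([167.9,  72.6]), 6.2) 195 mean [ 537.2 -299.3]
  high (array([ 533.4, -297.6]), array([138.4,  45.5]), 6.8) 173
  line -3.7 [ 526.7 -295.8] (array([ 533. , -297.8]), array([139. ,  39.7]))
restbase (array([ 535.9, -295.1]), array([189.8, 119.6]), 0.0)
```

View pics/crop0.png

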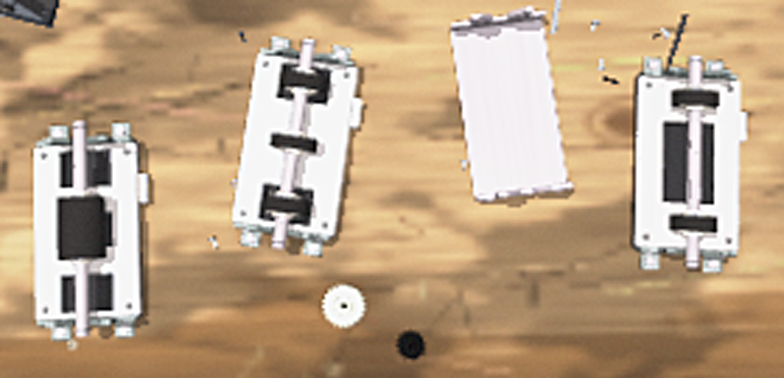

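The crop confirms the windows: three at left, three-tyre roller over the pair module in the middle, one central window at right. Plan: wide→rest, triple→left, pair→middle, wide→right. I'll grip about 10 mm above the axis so that the tips clear the plate.

```bash
python3 -m creep '{"slide":[[3,4.5,0],[3,4.5,0],[3,4.5,0],[3,4.5,0],[3,4.5,0],[3,4.5,0],[3,4.5,0],[3,4.5,0]],"turn":[-0.04,-0.04,-0.04,-0.04,-0.04,-0.04,-0.05,-0.05],"claw":[1,1,1,1,1,1,1,1]}' 20
python3 -m creep '{"slide":[[0.2,4,0],[0.2,4,0],[0.2,4,0],[0.2,4,-2],[0.2,1.8,-3],[0.3,0,-3.5],[0,0,0],[0,0,0]],"turn":[0,0,0,0,0,0,0,0],"claw":[1,1,1,1,1,1,1,1]}'
```

```text
clock: 2.0
eef_pos: [434.8, -152.9, 404.9]
eef_rot: [3.141, -0.001, 0.019]
wrist_force: [0.5, 0.4, 0.1]
finger_gap: 94.1
finger_force: 0.0
clock: 3.0
eef_pos: [447.4, 23.2, 320.9]
eef_rot: [3.142, -0.001, 0.02]
wrist_force: [0.4, 0.7, 0.3]
finger_gap: 94.1
finger_force: 0.0
```

```bash
python3 -m creep '{"slide":[[0,0,-3],[0,0,-3],[0,0,-2],[0,0,-1.1],[0,0,0],[0,0,0],[0,0,0],[0,0,0]],"turn":[0,0,0,0,0,0,0,0],"claw":[1,1,1,1,0.35,0.35,0.3,0.3]}' 12
python3 -m creep '{"slide":[[0,0,0],[0,0,0],[0,0,0],[0,0,0],[0,0,0.5],[0,0,1.5],[0,0,3],[0,0,0]],"turn":[0,0,0,0,0,0,0,0],"claw":[0.3,0.3,0.3,0.3,0.3,0.3,0.3,0.3]}'
python3 - <<'E'
from fit import *
p,d=snap("scene","s1"); A=allpts("scene",d)
cv2.imwrite("pics/s1c.png",cv2.resize(p[100:360,80:480,::-1],(800,520)))
E
```

```text
clock: 4.0
eef_pos: [447.2, 23.4, 229.0]
eef_rot: [3.142, -0.001, 0.021]
wrist_force: [-0.1, -0.0, -0.5]
finger_gap: 57.7
finger_force: 0.0
clock: 5.0
eef_pos: [447.5, 23.3, 280.3]
eef_rot: [3.141, -0.004, 0.021]
wrist_force: [-0.0, 0.6, -2.1]
finger_gap: 35.0
finger_force: 12.0
```

View pics/s1c.png

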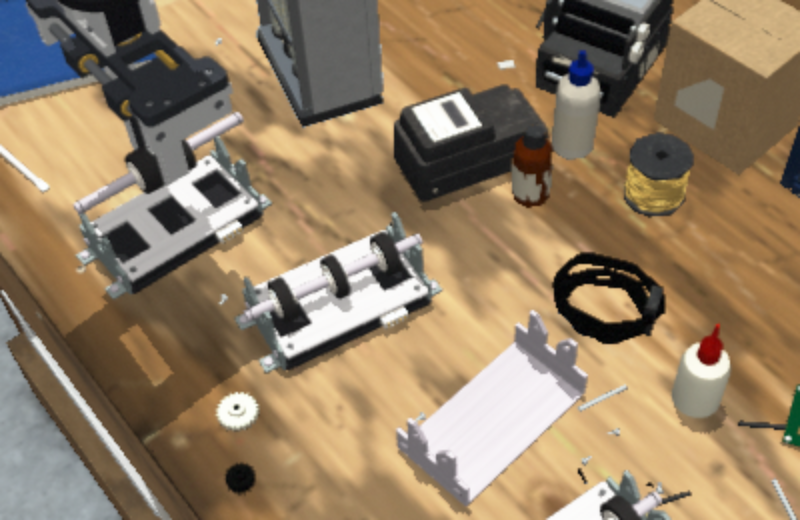

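The roller is gripped and level (shaft ends at about (80,205) and (240,118) in the crop), and all three windows of the left module are visible. I'll measure the axial offset in hand, then move to the rest.

```bash
python3 - <<'E'
from fit import *
for cam in("scene","top"):
    p,d=snap(cam,cam+"1"); A=allpts(cam,d)
    Q=near(A,447,22,110,12,82,98); print(cam,rect(Q),Q[:,0].min(),Q[:,0].max(),len(Q))
    Q=near(A,447,22,110,50,17,24); print("plate",rect(Q))
    Q=near(A,447,22,110,50,46,60); print("cheek",rect(Q))
E
python3 -m creep '{"slide":[[0,0,2],[0.5,-2,1],[1.5,-5,0],[1.5,-5,0],[1.5,-5,0],[1.5,-5,0],[1.3,-5,0],[0.9,-4.9,0]],"turn":[0,0.01,0.015,0.015,0.015,0.015,0.013,0.01],"claw":[0.3,0.3,0.3,0.3,0.3,0.3,0.3,0.3]}'
```

```text
scene (array([448. ,  21.4]), array([155.7,  22.7]), -0.3) 370.12155132417934 525.8701055035151 437
plate (array([444.9,  22.7]), array([136.9,  82.3]), 1.1)
cheek (array([445.8,  22.6]), array([137. ,  45.5]), 1.2)
top (array([447.5,  23.4]), array([153.6,  10.5]), 1.7) 370.7954318700455 524.1407821397053 152
plate (array([445.8,  24.8]), array([133.1,  76. ]), 2.6)
cheek (array([446.2,  26.9]), array([135.3,  46. ]), 1.3)
clock: 6.15
eef_pos: [534.3, -297.3, 307.0]
eef_rot: [-3.14, 0.002, 0.114]
wrist_force: [0.5, 0.8, -0.7]
finger_gap: 35.7
finger_force: 12.0
```

```bash
python3 -m creep '{"slide":[[0,0.1,0],[0,0,-2.5],[0,0,-2.5],[0,0,-1.5],[0,0,-1],[0,0,-0.6],[0,0,0],[0,0,0]],"turn":[0,0,0,0,0,0,0,0],"claw":[0.3,0.3,0.3,0.3,0.3,0.3,0.3,0.3]}'
```

```text
clock: 7.15
eef_pos: [534.3, -294.6, 228.2]
eef_rot: [3.141, -0.001, 0.114]
wrist_force: [0.5, 0.2, -1.0]
finger_gap: 35.8
finger_force: 12.0
```

```bash
python3 -m creep '{"slide":[[0,-0.1,-0.4],[0,0,0],[0,0,0],[0,0,0],[0,0,0],[0,0,0],[0,0,3],[0,0,6]],"turn":[0,0,0,0,0,0,0,0],"claw":[0.3,0.5,0.7,0.9,1,1,1,1]}'
python3 -m creep '{"slide":[[-0.4,5,0],[-0.4,5,0],[-0.5,3.1,0],[-0.5,3.1,0],[0,0,0],[0,0,0]],"turn":[-0.07,-0.07,-0.07,-0.07,0,0],"claw":[1,1,1,1,1,1]}'
python3 - <<'E'
from fit import *
p,d=snap("scene","s2"); A=allpts("scene",d)
cv2.imwrite("pics/s2c.png",cv2.resize(p[140:400,150:550,::-1],(800,520)))
Q=near(A,535,-296,95,25,40,70);print(np.percentile(Q[:,2],98),rect(Q))
E
```

```text
clock: 8.15
eef_pos: [533.9, -295.5, 312.6]
eef_rot: [-3.139, 0.004, 0.114]
wrist_force: [0.6, -0.4, 0.1]
finger_gap: 94.0
finger_force: 0.0
clock: 8.9
eef_pos: [516.3, -134.1, 313.8]
eef_rot: [3.141, -0.0, -0.165]
wrist_force: [-0.2, 0.2, -0.1]
finger_gap: 93.7
finger_force: 0.0
55.62769483699245 (array([ 533.4, -298.1]), array([137.9,  42.4]), 5.2)
```

View pics/s2c.png

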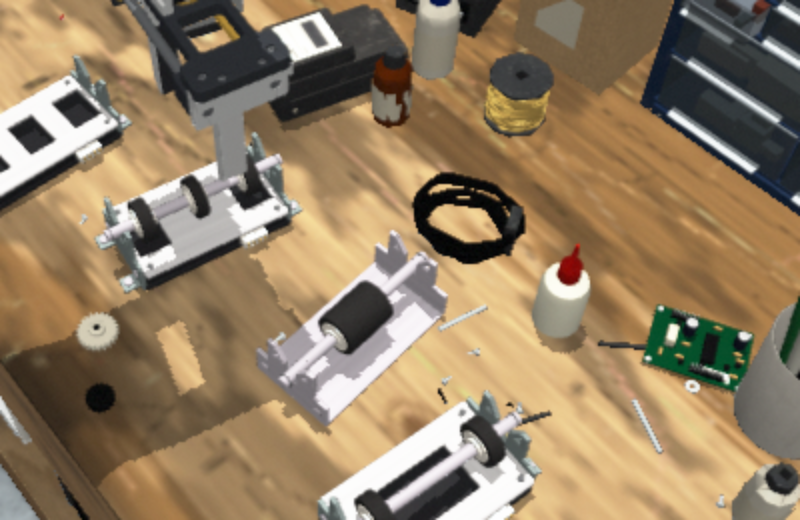

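The wide roller lies in the rest with both shaft ends in the notches (crop (285,380) and (420,262)). Next is the triple roller in the middle module.

```bash
python3 -m creep '{"slide":[[-0.9,0.1,-1],[0,0,-3],[0,0,-2.5],[0,0,-1.5],[0,0,-0.5],[0,0,0],[0,0,0],[0,0,0]],"turn":[0,0,0,0,0,0,0,0],"claw":[1,1,1,1,0.6,0.35,0.3,0.3]}' 12
python3 -m creep '{"slide":[[0,0,0],[0,0,0],[0,0,0],[0,0,0],[0,0,0],[0,0,0.5],[0,0,1.5],[0,0,3.1]],"turn":[0,0,0,0,0,0,0,0],"claw":[0.3,0.3,0.3,0.3,0.3,0.3,0.3,0.3]}'
python3 -m creep '{"slide":[[0,0,2],[0,0,1],[0,0,0]],"turn":[0,0,0],"claw":[0.3,0.3,0.3]}'
python3 - <<'E'
from fit import *
for cam in("scene","top"):
    p,d=snap(cam,cam+"3"); A=allpts(cam,d)
    if cam=="scene":cv2.imwrite("pics/s3c.png",cv2.resize(p[140:340,130:430,::-1],(750,500)))
    Q=near(A,507,-134,110,25,102,150); Q=Q[Q[:,2]<128]; print(cam,rect(Q),Q[:,0].min(),Q[:,0].max(),len(Q))
    Q=near(A,507,-134,95,55,17,24); print("plate",rect(Q))
    Q=near(A,507,-134,95,55,46,60); print("cheek",rect(Q))
E
```

```text
clock: 9.95
eef_pos: [507.3, -132.6, 229.2]
eef_rot: [3.141, -0.001, -0.166]
wrist_force: [0.2, -1.1, -0.5]
finger_gap: 57.1
finger_force: 0.0
clock: 10.95
eef_pos: [507.0, -132.7, 280.3]
eef_rot: [3.141, 0.002, -0.166]
wrist_force: [0.5, 0.1, -1.3]
finger_gap: 35.6
finger_force: 12.0
clock: 11.32
eef_pos: [507.1, -132.7, 310.3]
eef_rot: [3.141, -0.001, -0.166]
wrist_force: [-0.3, 0.1, -1.0]
finger_gap: 35.5
finger_force: 12.0
scene (array([ 506. , -136.3]), array([154.7,  49.6]), -18.3) 428.66377251501547 583.7625393786975 499
plate (array([ 506.6, -134.8]), array([138. ,  82.5]), -9.1)
cheek (array([ 507.1, -133.5]), array([136.2,  48.1]), -9.1)
top (array([ 514.8, -128.8]), array([140.2,  32.4]), -3.5) 444.695550078811 584.2969683920334 77
plate (array([ 513.8, -127.7]), array([135.7,  53.2]), -20.5)
cheek (array([ 442.4, -130.7]), array([2., 0.]), 88.8)
```

View pics/s3c.png

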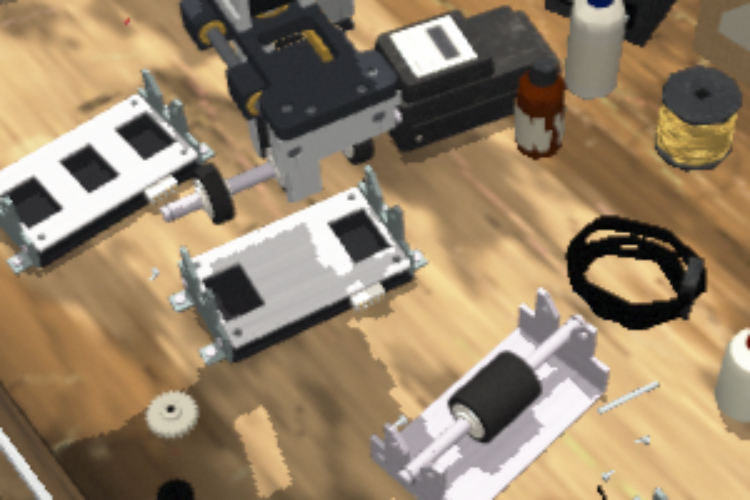

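Triple roller in hand (shaft end at (165,212) in the crop), and the pair module shows its two free windows. On to the left module.

```bash
python3 -m creep '{"slide":[[-1,2,0],[-1.5,4,0],[-1.5,4,0],[-1.5,4,0],[-0.6,1.7,0],[0,0,-2],[0,0,-2.5],[0,0,-2]],"turn":[0.03,0.05,0.05,0.047,0.01,0,0,0],"claw":[0.3,0.3,0.3,0.3,0.3,0.3,0.3,0.3]}'
python3 -m creep '{"slide":[[0,0,-1],[0,0,-0.7],[0,0,0],[0,0,0]],"turn":[0,0,0,0],"claw":[0.3,0.3,0.3,0.3]}'
```

```text
clock: 12.42
eef_pos: [446.3, 24.0, 243.4]
eef_rot: [3.142, 0.001, 0.02]
wrist_force: [0.6, -0.2, 0.3]
finger_gap: 35.7
finger_force: 12.0
clock: 12.92
eef_pos: [446.3, 24.4, 227.6]
eef_rot: [-3.141, 0.0, 0.02]
wrist_force: [-0.8, 4.9, -0.8]
finger_gap: 35.5
finger_force: 12.0
```

```bash
python3 -m creep '{"slide":[[0,0.1,-0.2],[0,0,-0.2],[0,0,0]],"turn":[0,0,0],"claw":[0.3,0.3,0.3]}'
python3 -m creep '{"slide":[[0,0,0],[0,0,0],[0,0,0],[0,0,0],[0,0,0],[0,0,2],[0,0,3],[0,0,5]],"turn":[0,0,0,0,0,0,0,0],"claw":[0.45,0.6,0.8,1,1,1,1,1]}'
python3 -m creep '{"slide":[[0.5,-5,0],[0.5,-5,0],[0.5,-5,0],[0.5,-5,0],[0.5,-5,0],[0.5,-5,0],[0.5,-5,0],[0.6,-5.5,0]],"turn":[-0.01,-0.01,-0.01,-0.01,-0.01,-0.01,-0.015,-0.015],"claw":[1,1,1,1,1,1,1,1]}'
python3 -m creep '{"slide":[[0,-4.8,0],[0,0,0]],"turn":[0,0],"claw":[1,1]}'
python3 - <<'E'
from fit import *
for cam in("top","scene"):
    p,d=snap(cam,cam+"4"); A=allpts(cam,d)
    if cam=="scene":cv2.imwrite("pics/s4c.png",cv2.resize(p[140:290,90:315,::-1],(750,500),interpolation=cv2.INTER_CUBIC))
    Q=near(A,447,24,95,22,30,70)
    for a in(370,385,400,447,492,515): 
        S=Q[(abs(Q[:,0]-a)<5)]; print(cam,a,np.round(np.percentile(S[:,2],95),1) if len(S) else '')
    Q=near(A,487,-427,95,22,37,70); print(rect(Q),Q[:,0].min(),Q[:,0].max())
E
```

```text
clock: 13.3
eef_pos: [446.2, 25.4, 223.6]
eef_rot: [3.141, -0.0, 0.021]
wrist_force: [1.7, 1.4, -1.2]
finger_gap: 35.3
finger_force: 12.0
clock: 14.3
eef_pos: [445.9, 25.4, 323.8]
eef_rot: [-3.141, 0.003, 0.021]
wrist_force: [0.5, -0.6, -0.6]
finger_gap: 94.0
finger_force: 0.0
clock: 15.3
eef_pos: [487.1, -381.1, 323.6]
eef_rot: [-3.142, 0.0, -0.069]
wrist_force: [0.3, 1.3, -0.0]
finger_gap: 94.1
finger_force: 0.0
clock: 15.55
eef_pos: [486.3, -430.1, 322.7]
eef_rot: [-3.141, 0.001, -0.072]
wrist_force: [0.7, 0.7, 0.6]
finger_gap: 94.4
finger_force: 0.0
top 370 39.3
top 385 56.7
top 400 51.3
top 447 50.5
top 492 50.5
top 515 56.9
(array([ 551.5, -431.9]), array([43. , 26.7]), 50.7) 533.6133695704766 564.8460556138821
scene 370 38.0
scene 385 54.7
scene 400 49.6
scene 447 
scene 492 
scene 515 
(array([ 481.4, -429.6]), array([143.8,  43.2]), -2.8) 409.505953459833 554.0043279943835
```

View pics/s4c.png

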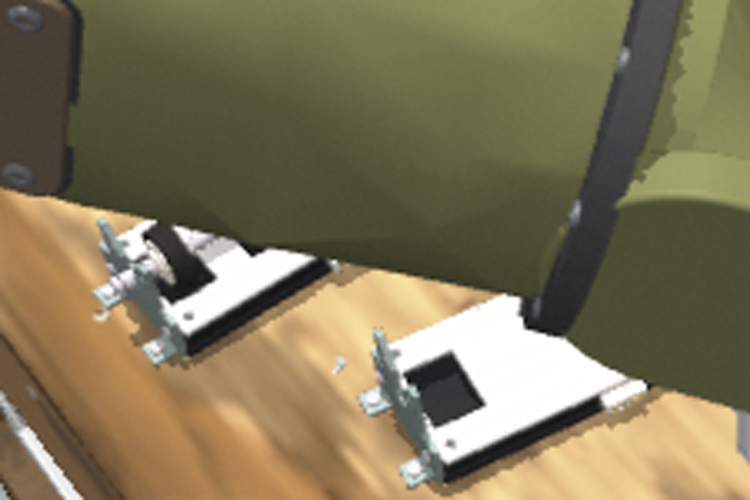

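The left module is home: tyre tops at z = 50.5, and the crop shows the front tyre dipping at (165,260). Next the pair roller.

```bash
python3 -m creep '{"slide":[[0.1,0.1,-1],[0,0,-3],[0,0,-3],[0,0,-1.5],[0,0,-0.9],[0,0,0],[0,0,0],[0,0,0]],"turn":[0,0,0,0,0,0,0,0],"claw":[1,1,1,1,0.6,0.35,0.2,0.05]}' 12
python3 -m creep '{"slide":[[0,0,0],[0,0,0],[0,0,0],[0,0,0],[0,0,0],[0,0,0],[0,0,0],[0,0,0]],"turn":[0,0,0,0,0,0,0,0],"claw":[0.03,0.03,0.03,0.03,0.03,0.03,0.03,0.03]}'
```

```text
clock: 16.65
eef_pos: [488.2, -426.7, 230.5]
eef_rot: [3.141, -0.001, -0.069]
wrist_force: [-0.5, -0.1, 0.7]
finger_gap: 57.6
finger_force: 0.0
clock: 17.65
eef_pos: [488.2, -426.6, 229.6]
eef_rot: [3.142, 0.0, -0.069]
wrist_force: [0.6, 0.4, 0.0]
finger_gap: 9.3
finger_force: 12.0
```

```bash
python3 -m creep '{"slide":[[0,0,0.5],[0,0,1.5],[0,0,3],[0,0,3],[0,0,1],[0,0,0]],"turn":[0,0,0,0,0,0],"claw":[0.03,0.03,0.03,0.03,0.03,0.03]}'
python3 - <<'E'
from fit import *
for cam in("scene","top"):
    p,d=snap(cam,cam+"5"); A=allpts(cam,d)
    if cam=="scene":cv2.imwrite("pics/s5c.png",cv2.resize(p[200:460,200:600,::-1],(800,520)))
    Q=near(A,488,-428,110,25,112,134);Q=Q[abs(Q[:,0]-488)>25]; print(cam,rect(Q),Q[:,0].min(),Q[:,0].max(),len(Q))
    for a,b in((400,435),(540,575)):
        S=Q[(Q[:,0]>a)&(Q[:,0]<b)]; print(len(S),S.mean(0) if len(S) else '')
    Q=near(A,488,-428,95,55,46,60); print("cheek",rect(Q))
E
```

```text
clock: 18.4
eef_pos: [488.1, -426.5, 320.0]
eef_rot: [3.141, -0.001, -0.069]
wrist_force: [0.2, -0.0, -1.1]
finger_gap: 9.7
finger_force: 12.0
scene (array([ 484.2, -433.8]), array([149.8,  33.2]), -9.0) 409.98283887815364 559.2802928512779 339
157 [ 423.21319156 -426.37758581  131.47553777]
52 [ 552.52071846 -434.65732754  132.08088578]
cheek (array([ 483.3, -414.5]), array([139.9,  44. ]), 10.1)
top (array([ 546.2, -424.4]), array([41.8, 15.7]), -29.8) 529.0011860152442 565.6656963509837 64
0 
53 [ 554.4035907  -428.45354868  131.21349747]
cheek (array([ 553.8, -426.2]), array([36.2,  3.5]), 86.0)
```

View pics/s5c.png

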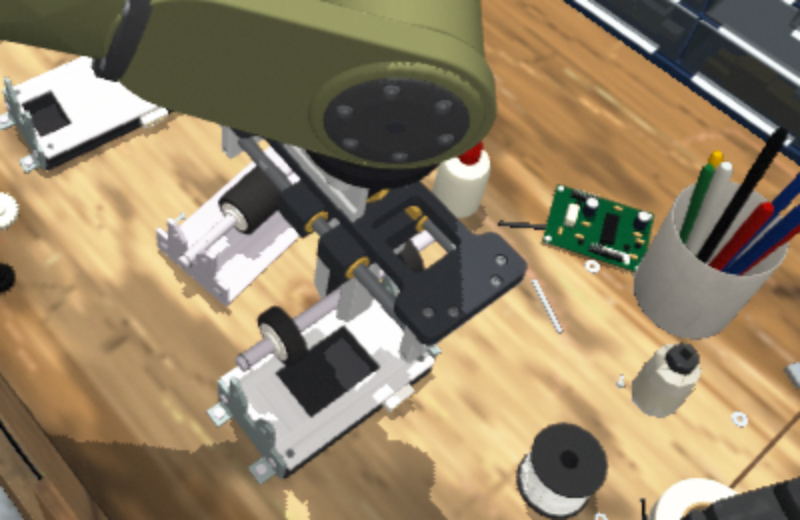

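Pair roller is held level (shaft end at (245,360) in the crop), centred on the tool. Move it to the middle module.

```bash
python3 -m creep '{"slide":[[0.2,3,0],[0.3,4.5,0],[0.3,4.5,0],[0.3,4.5,0],[0.3,4.5,0],[0.3,4.5,0],[0.2,3.9,0],[0,0,0]],"turn":[-0.01,-0.015,-0.015,-0.015,-0.015,-0.015,-0.01,0],"claw":[0.03,0.03,0.03,0.03,0.03,0.03,0.03,0.03]}'
python3 -m creep '{"slide":[[0,0,-2],[0,0,-3],[0,0,-2],[0,0,-1.5],[0,0,-0.7],[0,0,0],[0,0,0]],"turn":[0,0,0,0,0,0,0],"claw":[0.03,0.03,0.03,0.03,0.03,0.03,0.03]}'
```

```text
clock: 19.5
eef_pos: [507.2, -130.6, 318.8]
eef_rot: [-3.141, 0.002, -0.161]
wrist_force: [-0.0, -0.3, -0.8]
finger_gap: 9.3
finger_force: 12.0
clock: 20.38
eef_pos: [507.1, -132.4, 226.8]
eef_rot: [-3.14, 0.001, -0.164]
wrist_force: [1.4, 7.1, -5.2]
finger_gap: 9.3
finger_force: 12.0
```

```bash
python3 -m creep '{"slide":[[0,0.1,0],[0,0,0],[0,0,0]],"turn":[0,0,0],"claw":[0.03,0.03,0.03]}'
python3 -m creep '{"slide":[[0,0,-0.2],[0,0,0],[0,0,0]],"turn":[0,0,0],"claw":[0.03,0.03,0.03]}'
```

```text
clock: 20.75
eef_pos: [507.1, -131.8, 227.6]
eef_rot: [3.141, -0.0, -0.164]
wrist_force: [0.3, 0.4, -1.4]
finger_gap: 9.8
finger_force: 12.0
clock: 21.12
eef_pos: [507.2, -131.6, 225.7]
eef_rot: [3.142, -0.0, -0.164]
wrist_force: [1.0, -0.3, -1.1]
finger_gap: 9.4
finger_force: 12.0
```

Free again. I'll release, retreat, and fetch the wide roller at the rest.

```bash
python3 -m creep '{"slide":[[0,0,-0.2],[0,0,0],[0,0,0],[0,0,0],[0,0,0],[0,0,0],[0,0,3],[0,0,6]],"turn":[0,0,0,0,0,0,0,0],"claw":[0.03,0.2,0.4,0.6,0.8,1,1,1]}'
python3 -m creep '{"slide":[[0.6,-4,0],[0.7,-4.2,0],[0.7,-4.2,0],[0.7,-4,0],[0,0,0],[0,0,0]],"turn":[0.07,0.07,0.07,0.068,0,0],"claw":[1,1,1,1,1,1]}'
python3 - <<'E'
from fit import *
for cam in("top","scene"):
    p,d=snap(cam,cam+"6"); A=allpts(cam,d)
    if cam=="scene":cv2.imwrite("pics/s6c.png",cv2.resize(p[140:340,130:430,::-1],(750,500)))
    Q=near(A,507,-132,95,26,30,70)
    u=np.array([np.cos(.163),-np.sin(.163)]); s=(Q[:,:2]-[507,-132])@u
    for a in(-75,-46,-20,0,20,46,75):
        S=Q[abs(s-a)<5]; print(cam,a,np.round(np.percentile(S[:,2],95),1) if len(S) else '')
E
```

```text
clock: 22.12
eef_pos: [506.8, -131.5, 313.0]
eef_rot: [-3.141, 0.004, -0.164]
wrist_force: [-0.2, 0.3, 0.6]
finger_gap: 75.3
finger_force: 0.0
clock: 22.88
eef_pos: [534.1, -295.2, 313.4]
eef_rot: [-3.141, 0.0, 0.113]
wrist_force: [-1.6, 1.0, -0.2]
finger_gap: 93.9
finger_force: 0.0
top -75 38.2
top -46 50.6
top -20 37.1
top 0 38.7
top 20 38.3
top 46 50.9
top 75 38.1
scene -75 38.3
scene -46 50.4
scene -20 36.7
scene 0 37.0
scene 20 37.7
scene 46 49.6
scene 75 37.8
```

View pics/s6c.png

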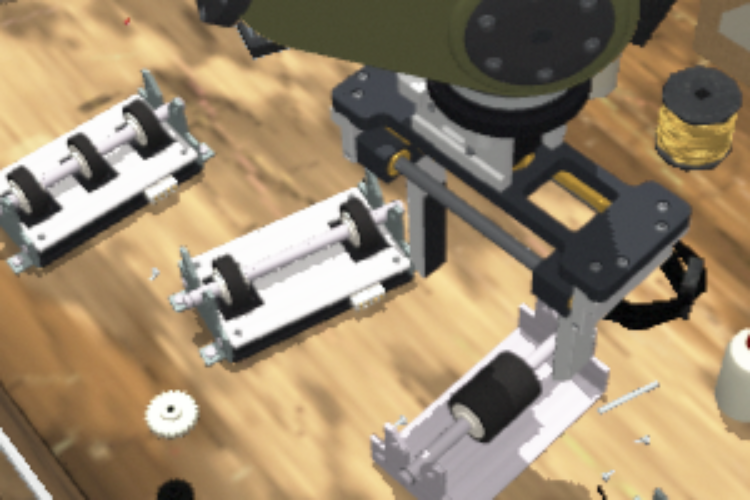

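Triple and pair rollers are both home (tyres dipping, level shafts). Grip the wide roller at (534,-295).

```bash
python3 -m creep '{"slide":[[0,0,-2],[0,0,-3],[0,0,-2.5],[0,0,-1.2],[0,0,-0.4],[0,0,0],[0,0,0],[0,0,0]],"turn":[0,0,0,0,0,0,0,0],"claw":[1,1,1,1,0.6,0.35,0.3,0.3]}' 12
python3 -m creep '{"slide":[[0,0,0],[0,0,0],[0,0,0],[0,0,0],[0,0,0.5],[0,0,1.5],[0,0,3.1],[0,0,4]],"turn":[0,0,0,0,0,0,0,0],"claw":[0.3,0.3,0.3,0.3,0.3,0.3,0.3,0.3]}'
python3 -m creep '{"slide":[[0,0,0.5],[-0.5,-2,0],[-1,-3,0],[-1,-3,0],[-1,-3,0],[-1.1,-2.1,0],[0,0,0],[0,0,0]],"turn":[0,-0.03,-0.04,-0.04,-0.04,-0.03,0,0],"claw":[0.3,0.3,0.3,0.3,0.3,0.3,0.3,0.3]}'
python3 - <<'E'
from fit import *
for cam in("scene","top"):
    p,d=snap(cam,cam+"7"); A=allpts(cam,d)
    if cam=="scene":cv2.imwrite("pics/s7c.png",cv2.resize(p[200:460,200:600,::-1],(800,520)))
    Q=near(A,488,-428,110,25,108,127); print(cam,rect(Q),Q[:,0].min(),Q[:,0].max(),len(Q))
    Q=near(A,488,-428,95,55,17,24); print("plate",rect(Q))
    Q=near(A,488,-428,95,55,46,60); print("cheek",rect(Q))
E
```

```text
clock: 23.98
eef_pos: [534.2, -295.6, 223.2]
eef_rot: [3.141, -0.001, 0.114]
wrist_force: [0.7, 0.5, -0.4]
finger_gap: 57.4
finger_force: 0.0
clock: 24.98
eef_pos: [534.0, -295.5, 315.1]
eef_rot: [-3.141, 0.001, 0.114]
wrist_force: [-0.2, 1.2, -1.3]
finger_gap: 36.0
finger_force: 12.0
clock: 25.98
eef_pos: [488.2, -426.3, 318.2]
eef_rot: [-3.141, 0.001, -0.066]
wrist_force: [0.4, 0.7, -0.9]
finger_gap: 36.0
finger_force: 12.0
scene (array([ 445.8, -427.3]), array([69.5, 49.4]), -1.2) 411.1364299307665 481.1022896663858 82
plate (array([ 486.1, -432.6]), array([140.1,  78.6]), -7.3)
cheek (array([ 483.1, -414.5]), array([139. ,  44.5]), 10.3)
top (array([ 564.2, -425.4]), array([0., 0.]), 0.0) 564.1907149429219 564.1907149429219 1
plate (array([ 506.1, -419.3]), array([93.2, 56.1]), -5.0)
cheek (array([ 553.7, -426. ]), array([36.2,  3.7]), 86.0)
```

View pics/s7c.png

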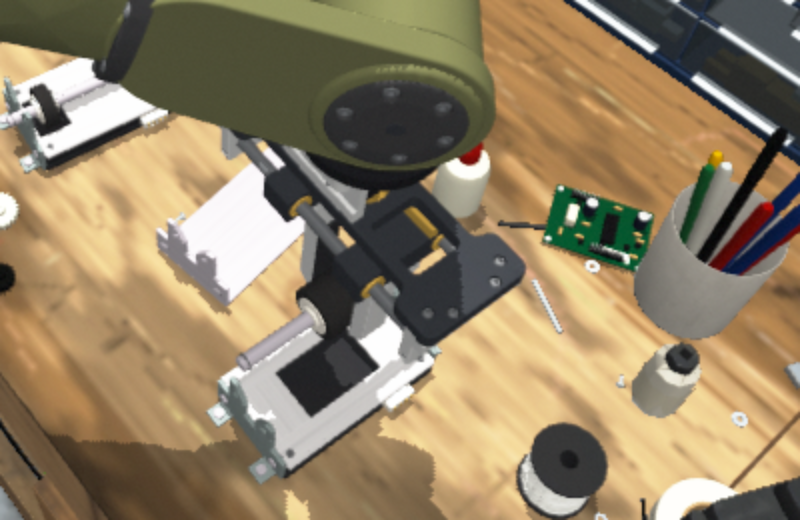

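The wide roller is above its module (shaft end at (245,360), window at (330,370)). Lower it.

```bash
python3 -m creep '{"slide":[[0,0,-2],[0,0,-2.5],[0,0,-2],[0,0,-1.5],[0,0,-1.1],[0,0,0],[0,0,0]],"turn":[0,0,0,0,0,0,0],"claw":[0.3,0.3,0.3,0.3,0.3,0.3,0.3]}'
```

```text
clock: 26.95
eef_pos: [488.3, -426.7, 228.4]
eef_rot: [3.141, -0.001, -0.066]
wrist_force: [0.2, 0.6, 0.0]
finger_gap: 35.8
finger_force: 12.0
```

```bash
python3 -m creep '{"slide":[[0,0,-0.3],[0,0,-0.2],[0,0,0]],"turn":[0,0,0],"claw":[0.3,0.3,0.3]}'
python3 -m creep '{"slide":[[0,0,0],[0,0,0],[0,0,0],[0,0,0],[0,0,0],[0,0,2],[0,0,4],[0,0,5]],"turn":[0,0,0,0,0,0,0,0],"claw":[0.45,0.6,0.8,1,1,1,1,1]}'
python3 -m creep '{"slide":[[-4,0,2],[-4,0,0],[-4,0,0],[-4,0,0],[-4,-2,0],[-4,-2,0],[0,0,0],[0,0,0]],"turn":[0,0,0,0,0,0,0,0],"claw":[1,1,1,1,1,1,1,1]}'
python3 - <<'E'
from fit import *
for cam in("top","scene"):
    p,d=snap(cam,cam+"8"); A=allpts(cam,d)
    for n,x,y,t in(("wide",488,-427,-.067),("pair",507,-132,-.163),("triple",446,25,.021)):
        Q=near(A,x,y,95,26,30,70); u=np.array([np.cos(t),np.sin(t)]); s=(Q[:,:2]-[x,y])@u
        print(cam,n,[float(np.percentile(Q[abs(s-a)<5][:,2],95).round(1)) if (abs(s-a)<5).any() else None for a in(-75,-46,-25,0,25,46,75)])
    for n in("bill_reader","flux_dispenser"):
        r=manip.cut_out(n,cam)[0];v,u=np.nonzero(r["mask"]);print(n,np.median(world(cam,d,np.c_[u,v]),0).round(1))
E
```

```text
clock: 27.32
eef_pos: [488.2, -426.6, 222.8]
eef_rot: [3.141, -0.0, -0.066]
wrist_force: [0.0, -0.1, -0.7]
finger_gap: 35.8
finger_force: 12.0
clock: 28.32
eef_pos: [488.0, -426.4, 334.7]
eef_rot: [-3.141, 0.0, -0.066]
wrist_force: [-0.3, 0.0, 0.8]
finger_gap: 93.9
finger_force: 0.0
clock: 29.32
eef_pos: [248.4, -466.4, 353.6]
eef_rot: [3.141, -0.001, -0.067]
wrist_force: [0.5, 0.7, 0.0]
finger_gap: 94.1
finger_force: 0.0
top wide [38.0, 37.7, 49.6, 50.8, 49.6, 39.3, 39.7]
top pair [37.5, 51.3, 38.2, 38.1, 38.1, 51.4, 37.9]
top triple [38.5, 50.1, 38.1, 50.7, 37.0, 51.7, 39.3]
bill_reader [690.5 -72.7  47.1]
flux_dispenser [ 662.5 -375.6   53.2]
scene wide [37.8, 38.8, 48.1, 51.1, 50.1, 38.2, 37.3]
scene pair [37.6, 50.4, 38.0, 37.7, 37.6, 50.6, 38.3]
scene triple [38.0, 49.8, 38.4, 50.4, 37.0, 50.6, 36.2]
bill_reader [677.2 -86.7  44.7]
flux_dispenser [ 658.7 -388.3   46.7]
```

View pics/scene8.png

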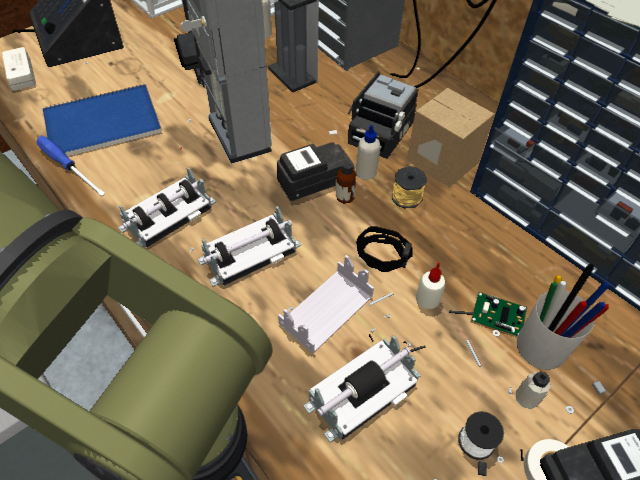

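All three rollers sit home: triple at (165,210), pair at (248,246), wide at (363,382). The rest is empty and the bystanders have not moved.

```bash
python3 -c "from cell import manip; print(manip.sign_off())"
```

```text
the job is handed in; nothing more can be done
None
```

All three rollers are home in their matching modules (tyre tops at about z = 50 mm, shafts level), the rest is empty, the reader and bottle did not move, and the job was handed in at about 29 s.

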